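# Third hand for a bolt keeper

## Task

I am fitting a barrel bolt to this bread box and need a third hand: set the loose steel keeper flat on its pencilled outline on the box's front rail, square to the bolt, and slide the bolt fully home through it. Then press the keeper straight down tight against the rail with a steady push of about 10 N (at least 5, at most 18) and finish while still holding it there, not letting go, so that I can drive the screws. Leave the tin, kettle, coaster and screwdriver where they are.

Things in the scene. Friction and masses are not known exactly. Their poses are not given: they have to be found in the camera images.
- box: Oak bread box, 300 mm deep (x) by 400 mm wide (y), its level top 130 mm above the dresser. Fixed; place and yaw vary. Origin: centre of its underside. Its +x points from front to back, y along the front, z up. The top is one flush face: a fixed front rail (box x -150 to -90 mm, full width), then the closed lid.
- rail: The fixed front rail of the box, 60 x 400 x 18 mm, oak; its top is flush with the lid. Origin: centre of its underside, 18 mm below its top face. Axes as the box's.
- lid: The closed lid (box x -88 to +117 mm), hinged at the back. Origin: on the hinge line in the top face, box x +119 mm, axes as the box's. The barrel bolt is screwed on it along the middle (y = 0): plate 146 x 30 x 2 mm (box x -86 to +60 mm) with two guide straps, 18 mm wide, standing 18 mm above the lid at box x -84 to -72 and -2 to +10 mm.
- outline (a point): Centre of the pencilled 20 x 60 mm outline where the keeper belongs, on the top face of the rail (130 mm above the dresser), at box x -108 mm, y 0, straight in front of the bolt. Its axes are the box's: the bolt runs along x, the keeper's two flanges lie along y.
- keeper: Loose steel keeper, 36 g, on the rail left or right of the outline. Bridge 21 mm wide (y), 18 deep (x), 19.5 tall, with a passage along x 15 mm wide, 16.5 high; on each side a screw flange 18.5 mm long, 2.5 thick (58 mm over all in y). Origin: centre of underside, z up; same both ways round. Grip it across the bridge above the flanges; press on top of the bridge.
- bolt (a joint): Travel of the bolt in m: 0 drawn back, 0.042 fully shot at its end stop, about 2 N of friction. It moves towards box -x, that is out over the rail. It starts between 0 and 0.008.
- bolt_knob (a point): Centre of the bolt's ball knob, 14 mm across, which stands up from the bolt on an 8 mm stalk between the two guide straps and travels with it. The centre is 33 mm and the top 40 mm above the lid; with the bolt drawn back it is at box x -15 mm, fully shot at -57 mm.
- bolt_tip (a point): Rounded tip of the 10 mm round steel bolt, on its axis 9 mm above the lid; drawn back it is at box x -85 mm, fully shot at -127 mm.
- tin: Closed round spice tin with a snap latch, 52 mm across, 40 mm tall, standing on the rail on the side of the outline where the keeper is not. Origin: centre of its underside. Leave alone.
- kettle: Steel kettle with a black bail handle, 176 mm across, 211 mm tall, on the grey tray. Origin: centre of its underside. Leave alone.
- coaster: Dark round silicone coaster, 94 mm across, 7 mm thick, on the dresser. Origin: centre of its underside. Leave alone.
- screwdriver: Screwdriver, 200 mm long, lying on the dresser on the right. Leave alone.
Mind the look-alikes: they are no part of the job. Of the things like the keeper, leave any that is black or green; of the rest the smaller one is meant.

How it is judged:
By the outcome, as a careful person would: the job done as asked, in the order asked, and still so for the second after the job is handed in, while the arm keeps its last pose, push and grip.
It also fails if it takes over 54 s, if anything falls off the work surface, if the arm or the gripper's body presses on something with over 40 N, if the wrist force passes 120 N, or if a joint passes its speed limit or range.

## Robot

A 7-joint arm with a two-finger parallel gripper is mounted at the origin on the work surface. World frame = base frame: x ahead of the robot, y to its left, z up, the work surface at z = 0. Lengths are in m, angles in degrees, forces in N, time in s.
With the tool pointing down it reaches from about 0.4 to 0.85 m from the base axis. Payload 6.9 kg.
Tool frame: the origin (TCP) lies at the very end of the fingers, on their centre line; the grasp point (between the pads) lies 19 mm behind it (r.tcp_to_grasp is the distance from the TCP to the grasp point, in m); z points along the fingers, y is the direction in which the jaws open and shut (so a half turn about z gives the same grasp; the last joint's range is limited). The gripper opens to 85 mm and grips with 20 to 120 N. Pads are 22 mm wide; open, the fingers measure 114 mm over their backs; the gripper's body (76 mm by 85 mm) begins 54 mm behind the grasp point. The pads swing forward as they close: fully open they stand 13 mm farther back than shut.
Start: joints at [70.502, 29.078, -13.613, 85.955, 7.202, 65.827, -8.869], TCP at [0.269, -0.564, 0.231] pointing down, gripper open.
Joint ranges: [-176.47, 176.47], [-13.61, 117.27], [-81.72, 77.17], [0.22, 143.17], [-87.28, 267.28], [10, 112.55], [-165.47, 165.47]. Speed limits (degrees/s): [136.94, 136.94, 180, 180, 180, 180, 180].

## Interface

Orientations are given as a 3x3 rotation matrix whose columns are the frame's x, y, z axes.
In Python, from bench import r gives the robot as it stands.
- The arm moves only by the shell command python3 -m jog 'ROWS' [FORCE]. ROWS is JSON, a list of rows, each an object with "grip": the closure, from 0 (fully open) to 1 (shut); "travel": the shift along the world's x, y, z in mm, a list of three; "angular": the turn, a rotation vector about the world's x, y, z in degrees, a list of three. In form: [{"grip": grip, "travel": [tx, ty, tz], "angular": [ax, ay, az]}, ...]. A call has 1 to 8 rows; each row shifts and turns the pose as measured when the row begins; what a row does not reach is not made up. A row lasts 1/10 s, in which the tool goes at most 50 mm and 8.59 degrees, less where a joint would pass 70% of its speed; a pose out of reach is approached as far as the arm can. A call with a gripper value outside its range is refused whole. The fingers move at their own pace and stop on an object; FORCE is the grip in N (left out, the last holds). Time passes only in rows, so rows that do not move let the fingers close. It gives the time, the measured TCP pose, the force and the opening at its end, in the units of the state.
- r.get_state(): the state, without advancing time (a new reading comes with each control period).
- r.grab_frame(name): name is "scene" or "top" or "wrist"; returns the picture (480x640x3 uint8, red, green, blue); there is no depth.
- r.camera_info(name): a dict with "vertical_fov" (degrees; the focal length in pixels is half the picture's height over the tangent of half this angle, whatever the lens; pixels are square), "cx", "cy" (the principal point, pixels), "eye" and "attitude" of the camera in the world; the wrist camera has in their place "hand_eye" (4x4, takes a point from camera to tool coordinates, whose origin is the TCP and whose axes are the flange's). Camera axes: x right, y down, z forward; pixel columns grow to the right and rows downward; lengths in m; the calibration is good to about 2 mm. A picture is of the moment at which its call begins: read the wrist's pose just before it. camera_info takes no time and is no camera call.
- r.sign_off(): hands the job in, once; it reports no verdict.
The state is a dict: "time": time; "joint_pos": joint angles; "joint_vel": joint speeds; "joint_efforts": joint torques, N m; "eef_pos": TCP position; "tcp_rot": TCP orientation; "contact_force": force on the tool from outside, world axes, zero at the start; "wrist_torque": the same for the moment, N m; "opening": finger opening in m.
Only numpy, scipy, OpenCV 4.12 (cv2) and the standard library are available. Lean on these libraries where they do the work, as an engineer would, in place of code of your own. Each camera call takes 0.05 s, during which the arm holds its last target. There are 200 camera calls.

## Working session

There is one attempt and no reset: what is moved stays moved. The work goes in short steps, Python scripts to look and compute and a shell command to move; the robot and the scene stay as the last step left them, time stands still between calls to the robot, and variables do not carry over. Pictures are saved under pics/ and viewed, about 8 in all and at most 12, crops included, and the job is handed in when it is done.

```bash
ls; mkdir -p pics
python3 - <<'E'
from bench import r
import cv2,json
for n in ("scene","top"):
    cv2.imwrite(f"pics/{n}0.png",r.grab_frame(n)[:,:,::-1])
    print(n,r.camera_info(n))
print(r.camera_info("wrist")); s=r.get_state(); print(s)
E
```

```text
pics
scene {'vertical_fov': 56.06748034711017, 'cx': 325.4166600910466, 'cy': 229.90885861718402, 'eye': array([ 1.44880277, -0.03932399,  1.01891442]), 'attitude': array([[ 0.04604977,  0.72454314, -0.68768937],
       [ 0.99889476, -0.03988892,  0.02486243],
       [-0.00941729, -0.68807421, -0.72557921]])}
top {'vertical_fov': 44.96608208638467, 'cx': 317.3349433017709, 'cy': 237.5554928833864, 'eye': array([0.54916214, 0.01458603, 1.4761102 ]), 'attitude': array([[ 0.00773374, -0.9991804 ,  0.03973297],
       [-0.99994334, -0.0080181 , -0.00700255],
       [ 0.0073154 , -0.03967657, -0.9991858 ]])}
{'vertical_fov': 65.50353530107307, 'cx': 314.91062261896184, 'cy': 240.15581164058707, 'hand_eye': array([[-2.67849639e-04, -9.50906793e-01, -3.09477299e-01,
         7.97373425e-02],
       [ 9.99999436e-01, -5.72827638e-04,  8.94592934e-04,
        -5.24401368e-04],
       [-1.02795165e-03, -3.09476884e-01,  9.50906410e-01,
        -1.43776419e-01],
       [ 0.00000000e+00,  0.00000000e+00,  0.00000000e+00,
         1.00000000e+00]])}
{'time': 0.1, 'joint_pos': array([ 70.50234861,  29.118     , -13.60924338,  86.00132676,
         7.20200076,  65.82568185,  -8.86973729]), 'joint_vel': array([ 0.02720009, -0.08655454,  0.08979041, -0.17539229, -0.05051072,
        0.02963072,  0.00673734]), 'joint_efforts': array([-6.32666401e-03, -6.21832037e+01, -2.19511271e+00, -2.50203234e+01,
        1.25592446e-02,  7.79295311e-03,  6.07755783e-05]), 'eef_pos': array([ 0.26923529, -0.56356318,  0.23055587]), 'tcp_rot': array([[ 9.02267944e-01,  4.31175255e-01, -6.75718944e-04],
       [ 4.31175784e-01, -9.02266939e-01,  1.34662013e-03],
       [-2.90495874e-05, -1.50636582e-03, -9.99998865e-01]]), 'contact_force': array([-0.80792228, -0.03368585, -0.37123659]), 'wrist_torque': array([ 0.00421199,  0.02508237, -0.03521935]), 'opening': 0.08566635157384768}
```

View pics/top0.png

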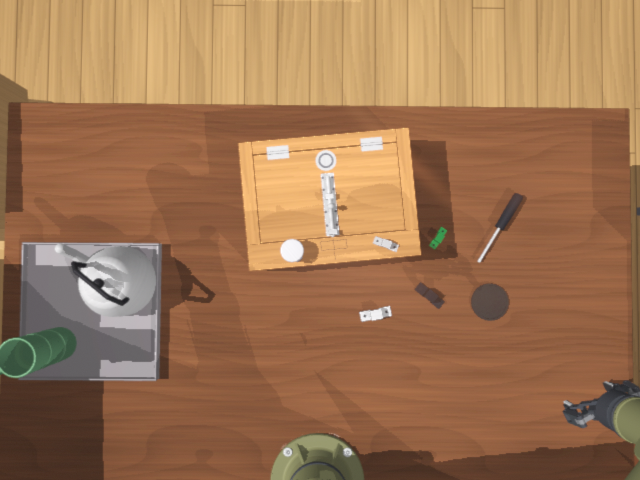

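View pics/scene0.png

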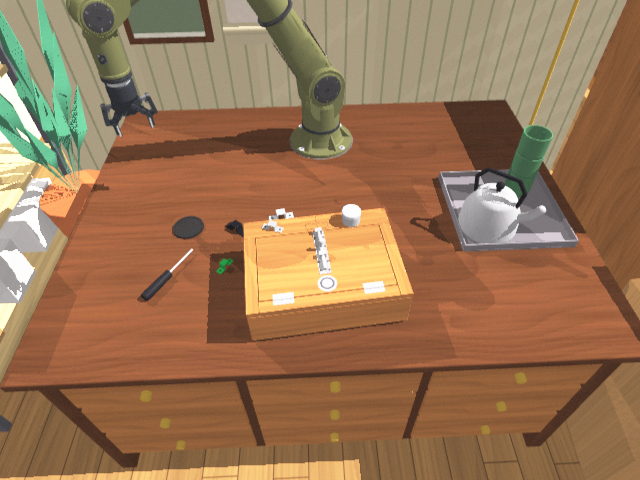

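The top view shows the box, with corners near (240,143), (409,129), (420,255) and (250,270). The steel keeper is on the rail at (385,243), the outline at about (340,244), and the tin at (292,250). The larger steel look-alike is at (376,314), with the black and green ones off the box. The scene view agrees.

```bash
cat > h.py <<'E'
from bench import r
import cv2, numpy as np
np.set_printoptions(precision=4,suppress=True)
def cam(n,s=None):
    i=r.camera_info(n); f=240/np.tan(np.radians(i['vertical_fov']/2))
    if n=='wrist':
        T=np.array(i['hand_eye']); R=s['tcp_rot']@T[:3,:3]; e=s['eef_pos']+s['tcp_rot']@T[:3,3]
    else: R,e=np.array(i['attitude']),np.array(i['eye'])
    return f,i['cx'],i['cy'],R,e
def ray(c,px,z):
    f,cx,cy,R,e=c; px=np.atleast_2d(px).astype(float)
    d=np.c_[(px-[cx,cy])/f,np.ones(len(px))]@R.T
    return e+d*((z-e[2])/d[:,2])[:,None]
def proj(c,P):
    f,cx,cy,R,e=c; q=(np.atleast_2d(P)-e)@R; return q[:,:2]/q[:,2:]*f+[cx,cy]
E
python3 - <<'E'
from h import *
im=cv2.imread('pics/top0.png'); c=cam('top')
hsv=cv2.cvtColor(im,cv2.COLOR_BGR2HSV)
m=((hsv[...,2]>150)&(hsv[...,0]>8)&(hsv[...,0]<25)).astype(np.uint8); m[:110]=0
m=cv2.morphologyEx(m,cv2.MORPH_CLOSE,np.ones((9,9)))
k=max(cv2.findContours(m,0,2)[0],key=cv2.contourArea)
q=cv2.minAreaRect(k); print(q); b=cv2.boxPoints(q); w=ray(c,b,.13); print(b,w)
ctr=w.mean(0); 
e=[(w[(i+1)%4]-w[i]) for i in range(4)]; print([np.linalg.norm(v) for v in e],[np.degrees(np.arctan2(v[1],v[0])) for v in e],ctr)
# keeper on rail
wm=((hsv[...,1]<70)&(hsv[...,2]>120)).astype(np.uint8)
for k in cv2.findContours(wm,0,2)[0]:
    if cv2.contourArea(k)>30:
        q=cv2.minAreaRect(k); print(q, ray(c,q[0],.14))
cv2.imwrite('pics/crop.png',cv2.resize(im[120:280,230:430],None,fx=4,fy=4,interpolation=2)[:600,:800])
E
```

```text
((407.63165283203125, 285.6591796875), (351.5832824707031, 438.1526794433594), 89.0759506225586)
[[185.7488 113.4234]
 [623.8445 106.3573]
 [629.5145 457.8949]
 [191.4188 464.961 ]] [[ 0.8908  0.3152  0.13  ]
 [ 0.9175 -0.7138  0.13  ]
 [ 0.1018 -0.716   0.13  ]
 [ 0.0806  0.2887  0.13  ]]
[np.float64(1.0293517973965467), np.float64(0.8156663121763688), np.float64(1.0049636772356432), np.float64(0.8106432192880125)] [np.float64(-88.51524859715167), np.float64(-179.84448811376726), np.float64(91.20982847592124), np.float64(1.8719537547176621)] [ 0.4977 -0.2065  0.13  ]
((347.5, 451.0), (10.0, 9.0), 90.0) [[ 0.1172 -0.0671  0.14  ]]
((284.614501953125, 460.7240905761719), (15.042003631591797, 34.446537017822266), 29.24882698059082) [[0.0947 0.0756 0.14  ]]
((315.21771240234375, 439.1861877441406), (37.96760940551758, 8.499025344848633), 6.842773914337158) [[0.1433 0.0065 0.14  ]]
((585.1804809570312, 419.6330871582031), (6.384615898132324, 18.0), 67.38013458251953) [[ 0.1908 -0.6101  0.14  ]]
((375.2115478515625, 314.0577392578125), (11.96308422088623, 31.77081298828125), 78.6900711059
[... 166 characters left out ...]
1.5, 250.0), (22.0, 23.0), 90.0) [[0.5731 0.0645 0.14  ]]
((385.5068359375, 243.31507873535156), (25.280887603759766, 8.66104507446289), 20.556047439575195) [[ 0.5903 -0.1522  0.14  ]]
((488.36260986328125, 244.72314453125), (3.734194040298462, 40.28999328613281), 31.607501983642578) [[ 0.5889 -0.3899  0.14  ]]
((329.3906555175781, 204.32411193847656), (63.74803161621094, 13.453543663024902), 84.68545532226562) [[ 0.6794 -0.0221  0.14  ]]
((325.0, 160.0), (20.0, 20.0), 90.0) [[ 0.7824 -0.0112  0.14  ]]
((277.17242431640625, 152.06898498535156), (13.287277221679688, 22.422279357910156), 85.2363510131836) [[0.7999 0.0999 0.14  ]]
((371.0, 143.5), (13.0, 22.0), 90.0) [[ 0.8219 -0.1177  0.14  ]]
```

```bash
python3 -m jog '[{"grip":0,"travel":[28,39,10],"angular":[0,0,-7]},{"grip":0,"travel":[28,39,10],"angular":[0,0,-7]},{"grip":0,"travel":[28,39,10],"angular":[0,0,-7]},{"grip":0,"travel":[28,39,10],"angular":[0,0,-7]},{"grip":0,"travel":[28,39,5],"angular":[0,0,-7]},{"grip":0,"travel":[28,39,5],"angular":[0,0,-6]},{"grip":0,"travel":[28,39,0],"angular":[0,0,-5]},{"grip":0,"travel":[28,39,0],"angular":[0,0,0]}]' 60
```

```text
time: 0.9
eef_pos: [0.4903, -0.2456, 0.2779]
tcp_rot: [[0.918, -0.397, -0.003], [-0.397, -0.918, 0.008], [-0.006, -0.006, -1.0]]
contact_force: [-0.4, -0.2, 0.5]
opening: 0.0853
```

Run:
```python
from h import *
s=r.get_state(); print(s['time'],s['eef_pos'],s['tcp_rot'],s['joint_pos'])
```

```text
0.9 [ 0.4903 -0.2456  0.2779] [[ 0.918  -0.3966 -0.0028]
 [-0.3966 -0.918   0.0083]
 [-0.0058 -0.0065 -1.    ]] [ 29.7056  20.1785  -7.8023  92.8864   2.4977  67.4533 -91.9611]
```

```bash
python3 -m jog '[{"grip":0,"travel":[35,35,0],"angular":[0,0,0]},{"grip":0,"travel":[35,35,0],"angular":[0,0,0]},{"grip":0,"travel":[10,30,0],"angular":[0,0,3]},{"grip":0,"travel":[0,0,0],"angular":[0,0,0]},{"grip":0,"travel":[0,0,0],"angular":[0,0,0]}]'
python3 - <<'E'
from h import *
s=r.get_state(); im=r.grab_frame('wrist')[:,:,::-1]; print(s['eef_pos'],s['joint_vel'],s['contact_force'])
cv2.imwrite('pics/w1.png',im); np.save('pics/w1.npy',dict(p=s['eef_pos'],R=s['tcp_rot']),allow_pickle=True)
E
```

```text
time: 1.4
eef_pos: [0.5739, -0.1333, 0.276]
tcp_rot: [[0.942, -0.335, -0.005], [-0.335, -0.942, 0.013], [-0.009, -0.01, -1.0]]
contact_force: [-0.5, -0.3, -0.2]
opening: 0.0852
[ 0.5739 -0.1333  0.276 ] [-1.915   0.327  -1.3094  0.316  -0.7292  0.0324  0.1603] [-0.4583 -0.2705 -0.1663]
```

View pics/w1.png

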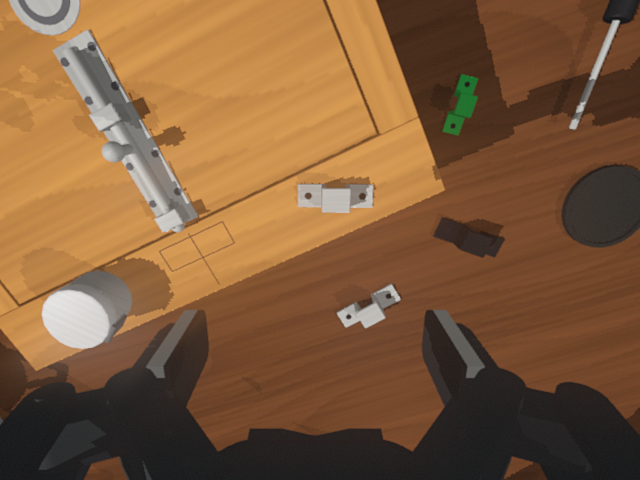

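The wrist view shows the keeper on the rail, with bridge top at (336,200) and screw holes at (308,196) and (362,196). The outline corners are about (160,248), (226,221), (235,243) and (172,272). The knob is at (113,152) and the rail's front edge runs from (443,190) to (36,370).

Run:
```python
from h import *
s=np.load('pics/w1.npy',allow_pickle=True).item(); c=cam('wrist',{'eef_pos':s['p'],'tcp_rot':s['R']})
im=cv2.imread('pics/w1.png')
h=ray(c,[(308,196),(362,196)],.1325); print('holes',h,h.mean(0)); d=h[0]-h[1]; print('keeper yaw',np.degrees(np.arctan2(-d[0],d[1])))
hsv=cv2.cvtColor(im,cv2.COLOR_BGR2HSV); wm=((hsv[...,1]<70)&(hsv[...,2]>110)).astype(np.uint8)
k=[k for k in cv2.findContours(wm,0,2)[0] if cv2.pointPolygonTest(k,(336,200),False)>=0]
q=cv2.minAreaRect(k[0]); print(q,ray(c,q[0],.135))
o=ray(c,[(160,248),(226,221),(235,243),(172,272)],.13); print('outline',o,o.mean(0))
a=o[0]+o[3]-o[1]-o[2]; print('yaw',np.degrees(np.arctan2(-a[0],a[1])))
f=ray(c,[(36,370),(443,190)],.13); a=f[0]-f[1]; print('front',f,np.linalg.norm(a),np.degrees(np.arctan2(-a[0],a[1])))
print('knob',ray(c,(113,152),.163))
t=cam('top'); print('outline from top',ray(t,(340,244),.13))
cv2.imwrite('pics/w1c.png',np.hstack([cv2.resize(im[205:285,145:245],(500,400),interpolation=2),cv2.resize(im[170:226,295:365],(300,240),interpolation=2)[:, :].repeat(1,0) if 0 else cv2.copyMakeBorder(cv2.resize(im[170:226,290:380],(300,187)),0,213,0,0,0)]))
```

```text
holes [[ 0.596  -0.1334  0.1325]
 [ 0.582  -0.173   0.1325]] [ 0.589  -0.1532  0.1325]
keeper yaw -19.46828389896833
((335.5, 198.0), (28.0, 75.0), 90.0) [[ 0.5879 -0.1532  0.135 ]]
outline [[ 0.5953 -0.003   0.13  ]
 [ 0.5984 -0.0639  0.13  ]
 [ 0.5787 -0.0633  0.13  ]
 [ 0.5726 -0.0027  0.13  ]] [ 0.5863 -0.0332  0.13  ]
yaw 4.29148460154497
front [[ 0.5254  0.1622  0.13  ]
 [ 0.5649 -0.234   0.13  ]] 0.39808888210283616 5.70777455953464
knob [[ 0.6738 -0.0226  0.163 ]]
outline from top [[ 0.5881 -0.0476  0.13  ]]
```

View pics/w1c.png

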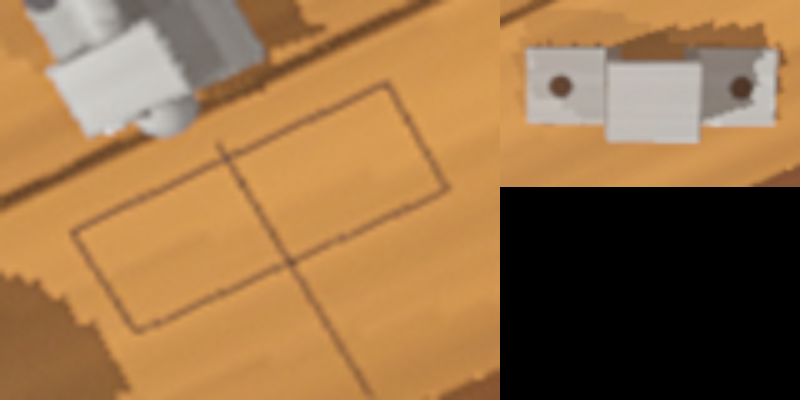

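Box yaw is about 5.7°, the outline is near (0.587, -0.032), and the keeper is at (0.5885, -0.153) with yaw -19.5°. The tool is already aligned with the keeper, so I'll move over it and come part way down.

```bash
python3 -m jog '[{"grip":0,"travel":[7,-10,-25],"angular":[-0.7,-0.3,0]},{"grip":0,"travel":[7.5,-10,-25],"angular":[0,0,0]},{"grip":0,"travel":[0,0,-26],"angular":[0,0,0]},{"grip":0,"travel":[0,0,0],"angular":[0,0,0]},{"grip":0,"travel":[0,0,0],"angular":[0,0,0]},{"grip":0,"travel":[0,0,0],"angular":[0,0,0]}]'
python3 - <<'E'
from h import *
s=r.get_state(); im=np.ascontiguousarray(r.grab_frame('wrist')[:,:,::-1]); c=cam('wrist',s)
print(s['eef_pos'],s['tcp_rot'],np.abs(s['joint_vel']).max())
cv2.imwrite('pics/w2.png',im)
E
```

```text
time: 2.05
eef_pos: [0.5855, -0.1629, 0.2005]
tcp_rot: [[0.938, -0.348, 0.002], [-0.348, -0.938, -0.004], [0.003, 0.003, -1.0]]
contact_force: [0.5, 0.2, -0.2]
opening: 0.0855
[ 0.5855 -0.1629  0.2005] [[ 0.9376 -0.3477  0.0018]
 [-0.3476 -0.9376 -0.0038]
 [ 0.003   0.0029 -1.    ]] 1.207938703373316
```

View pics/w2.png

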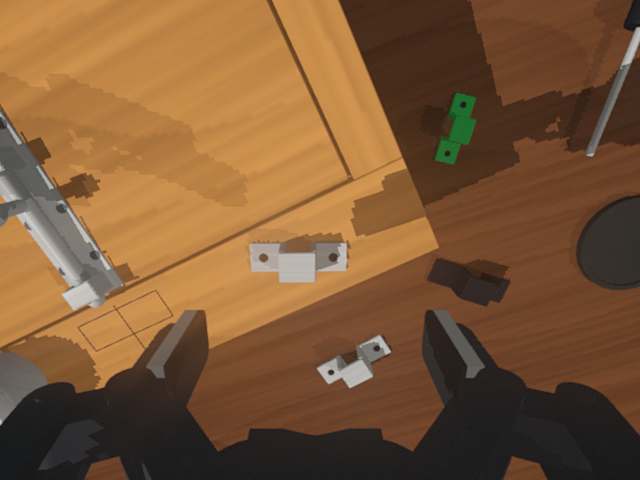

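Holes are at (263,258) and (333,257), with the bridge top between x=278 and 316.

Run:
```python
from h import *
s=r.get_state(); c=cam('wrist',s)
im=cv2.imread('pics/w2.png')
h=ray(c,[(263,258),(333,257)],.1325); m=h.mean(0); d=h[0]-h[1]; print('keeper',m,np.degrees(np.arctan2(-d[0],d[1])),np.linalg.norm(d))
o=ray(c,[(79,327),(160,291),(173,314),(93,351)],.13);print('outline',o.mean(0))
e=m-s['eef_pos']; print('delta mm',e*1000,'in tool',s['tcp_rot'].T@e*1000)
```

```text
keeper [ 0.5892 -0.153   0.1325] -19.56149696660587 0.042498840984337156
outline [ 0.5863 -0.0319  0.13  ]
delta mm [  3.2873  10.0368 -68.4263] in tool [ -0.6856 -10.753   68.393 ]
```

```bash
python3 -m jog '[{"grip":0,"travel":[3.3,10,0],"angular":[-0.2,0.1,0.7]},{"grip":0,"travel":[0,0,0],"angular":[0,0,0]},{"grip":0,"travel":[0,0,-20],"angular":[0,0,0]},{"grip":0,"travel":[0,0,-20],"angular":[0,0,0]},{"grip":0,"travel":[0,0,-10],"angular":[0,0,0]},{"grip":0,"travel":[0,0,0],"angular":[0,0,0]},{"grip":0,"travel":[0,0,0],"angular":[0,0,0]}]'
```

```text
time: 2.8
eef_pos: [0.593, -0.15, 0.1559]
tcp_rot: [[0.943, -0.332, 0.012], [-0.332, -0.943, -0.01], [0.014, 0.005, -1.0]]
contact_force: [0.5, 0.3, -0.3]
opening: 0.0854
```

```bash
python3 -m jog '[{"grip":0,"travel":[-4,-3,0],"angular":[0.6,0.7,0]},{"grip":0,"travel":[0,0,0],"angular":[0,0,0]},{"grip":0,"travel":[0,0,-8],"angular":[0,0,0]},{"grip":0,"travel":[0,0,-5],"angular":[0,0,0]},{"grip":0,"travel":[0,0,0],"angular":[0,0,0]},{"grip":0,"travel":[0,0,0],"angular":[0,0,0]}]'
```

```text
time: 3.4
eef_pos: [0.5898, -0.154, 0.1442]
tcp_rot: [[0.943, -0.332, 0.002], [-0.332, -0.943, 0.001], [0.001, -0.001, -1.0]]
contact_force: [-0.3, -0.5, -0.4]
opening: 0.0853
```

```bash
python3 -m jog '[{"grip":0,"travel":[0,1,-5],"angular":[0,0,0]},{"grip":0,"travel":[0,0,-3.5],"angular":[0,0,0]},{"grip":0,"travel":[0,0,0],"angular":[0,0,0]},{"grip":0.4,"travel":[0,0,0],"angular":[0,0,0]},{"grip":0.4,"travel":[0,0,0],"angular":[0,0,0]},{"grip":0.4,"travel":[0,0,0],"angular":[0,0,0]},{"grip":0.4,"travel":[0,0,0],"angular":[0,0,0]}]' 30
```

```text
time: 4.1
eef_pos: [0.5899, -0.1525, 0.135]
tcp_rot: [[0.943, -0.332, 0.002], [-0.332, -0.943, 0.001], [0.001, -0.002, -1.0]]
contact_force: [-0.3, 0.9, -0.1]
opening: 0.0514
```

```bash
python3 -m jog '[{"grip":0.7,"travel":[0,0,0],"angular":[0,0,0]},{"grip":0.7,"travel":[0,0,0],"angular":[0,0,0]},{"grip":0.9,"travel":[0,0,0],"angular":[0,0,0]},{"grip":0.9,"travel":[0,0,0],"angular":[0,0,0]},{"grip":1,"travel":[0,0,0],"angular":[0,0,0]},{"grip":1,"travel":[0,0,0],"angular":[0,0,0]},{"grip":1,"travel":[0,0,0],"angular":[0,0,0]}]' 30
```

```text
time: 4.8
eef_pos: [0.5901, -0.1526, 0.1354]
tcp_rot: [[0.943, -0.332, 0.002], [-0.332, -0.943, 0.001], [0.002, -0.002, -1.0]]
contact_force: [0.7, 0.1, 0.4]
opening: 0.0203
```

```bash
python3 -m jog '[{"grip":1,"travel":[0,0,15],"angular":[0,0,0]},{"grip":1,"travel":[0,0,15],"angular":[0,0,0]},{"grip":1,"travel":[-1,25,0],"angular":[0,0,5]},{"grip":1,"travel":[-1,30,0],"angular":[0,0,6]},{"grip":1,"travel":[-1,30,0],"angular":[0,0,7]},{"grip":1,"travel":[-0.5,22,0],"angular":[0,0,5]},{"grip":1,"travel":[0,0,0],"angular":[0,0,0]},{"grip":1,"travel":[0,0,0],"angular":[0,0,0]}]'
python3 - <<'E'
from h import *
s=r.get_state(); im=np.ascontiguousarray(r.grab_frame('wrist')[:,:,::-1]); print(s['eef_pos'],np.abs(s['joint_vel']).max())
cv2.imwrite('pics/w3.png',im); np.save('pics/w3.npy',dict(p=s['eef_pos'],R=s['tcp_rot']),allow_pickle=True)
R=s['tcp_rot']; print('yaw',np.degrees(np.arctan2(R[1,0],R[0,0])))
E
```

```text
time: 5.6
eef_pos: [0.5855, -0.0438, 0.1661]
tcp_rot: [[0.997, 0.075, 0.002], [0.075, -0.997, -0.0], [0.002, 0.0, -1.0]]
contact_force: [-0.1, -0.5, 0.1]
opening: 0.02
[ 0.5855 -0.0438  0.1661] 1.1609978621124826
yaw 4.281296380177991
```

View pics/w3.png

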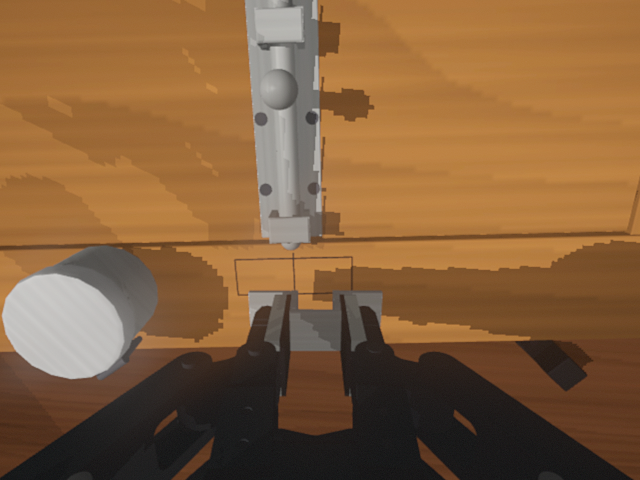

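The keeper is held with its back flange edge from (249,292) to (382,292). The outline corners are at (236,259), (352,257), (353,293) and (238,295).

Run:
```python
from h import *
s=np.load('pics/w3.npy',allow_pickle=True).item(); c=cam('wrist',{'eef_pos':s['p'],'tcp_rot':s['R']})
o=ray(c,[(236,259),(352,257),(353,293),(238,295)],.13); print(o); ce=o.mean(0)
a=o[0]+o[3]-o[1]-o[2]; yo=np.degrees(np.arctan2(-a[0],a[1])); print('outline',ce,yo)
g=ray(c,[(10,247),(630,233)],.13); a=g[0]-g[1]; print('gap line yaw',np.degrees(np.arctan2(-a[0],a[1])))
k=ray(c,[(249,292),(382,292)],.1632); a=k[0]-k[1]; yk=np.degrees(np.arctan2(-a[0],a[1]))
R=s['R']; kc=k.mean(0)-[.009*np.cos(np.radians(yk)),.009*np.sin(np.radians(yk)),0]
print('keeper',kc,yk,np.linalg.norm(a),'tcp',s['p'])
print('delta',(ce-kc)*1000)
print('knob',ray(c,(280,88),.163),'tip',ray(c,(290,247),.139))
```

```text
[[ 0.5933 -0.002   0.13  ]
 [ 0.5988 -0.0615  0.13  ]
 [ 0.5786 -0.0642  0.13  ]
 [ 0.5729 -0.0033  0.13  ]]
outline [ 0.5859 -0.0327  0.13  ] 5.313524932241246
gap line yaw 5.603883585028491
keeper [ 0.5847 -0.0436  0.1632] 4.234215601922774 0.05758554919750208 tcp [ 0.5855 -0.0438  0.1661]
delta [  1.202   10.9048 -33.2   ]
knob [[ 0.6745 -0.0239  0.163 ]] tip [[ 0.605  -0.0298  0.139 ]]
```

```bash
python3 -m jog '[{"grip":1,"travel":[1.2,11,0],"angular":[0,0,1.3]},{"grip":1,"travel":[0,0,0],"angular":[0,0,0]},{"grip":1,"travel":[0,0,-10],"angular":[0,0,0]},{"grip":1,"travel":[0,0,-8],"angular":[0,0,0]},{"grip":1,"travel":[0,0,0],"angular":[0,0,0]},{"grip":1,"travel":[0,0,0],"angular":[0,0,0]}]'
```

```text
time: 6.25
eef_pos: [0.5865, -0.036, 0.1455]
tcp_rot: [[0.996, 0.091, 0.001], [0.091, -0.996, -0.001], [0.001, 0.002, -1.0]]
contact_force: [1.0, 0.4, -0.3]
opening: 0.0201
```

```bash
python3 -m jog '[{"grip":1,"travel":[0.2,3,0],"angular":[0,0,0.3]},{"grip":1,"travel":[0,0,0],"angular":[0,0,0]},{"grip":1,"travel":[0,0,-4],"angular":[0,0,0]},{"grip":1,"travel":[0,0,0],"angular":[0,0,0]},{"grip":1,"travel":[0,0,0],"angular":[0,0,0]}]'
```

```text
time: 6.75
eef_pos: [0.5869, -0.0329, 0.1414]
tcp_rot: [[0.995, 0.096, 0.001], [0.096, -0.995, -0.002], [0.001, 0.002, -1.0]]
contact_force: [0.1, -0.4, 0.7]
opening: 0.0204
```

Position and yaw are on target, so I'm lowering the last 6 mm in small steps and watching the force.

```bash
python3 -m jog '[{"grip":1,"travel":[0,0,-3],"angular":[0,0,0]},{"grip":1,"travel":[0,0,-2.5],"angular":[0,0,0]},{"grip":1,"travel":[0,0,0],"angular":[0,0,0]},{"grip":1,"travel":[0,0,0],"angular":[0,0,0]}]'
python3 - <<'E'
from h import *
s=r.get_state(); im=np.ascontiguousarray(r.grab_frame('wrist')[:,:,::-1]); print(s['eef_pos'])
cv2.imwrite('pics/w4.png',cv2.resize(im[180:400,200:430],None,fx=2.5,fy=2.5)); np.save('pics/w4.npy',dict(p=s['eef_pos'],R=s['tcp_rot']),allow_pickle=True)
E
```

```text
time: 7.15
eef_pos: [0.587, -0.033, 0.1355]
tcp_rot: [[0.995, 0.096, 0.001], [0.096, -0.995, -0.002], [0.001, 0.002, -1.0]]
contact_force: [-0.2, -0.4, 0.5]
opening: 0.0201
[ 0.587  -0.033   0.1355]
```

View pics/w4.png

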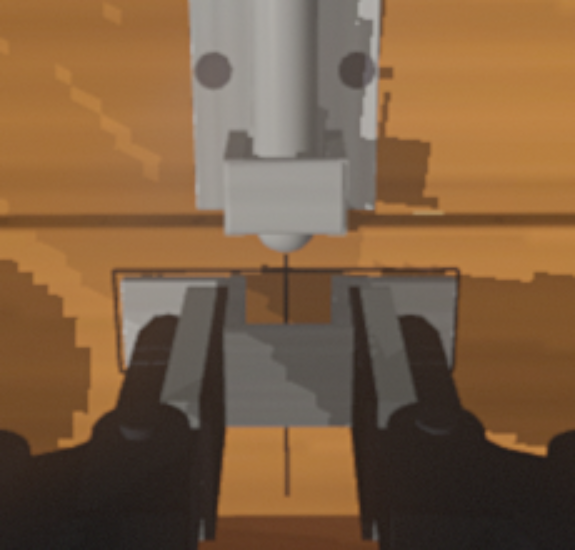

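The keeper sits inside the outline. It is about 0.6 mm to the right, and about 0.7 mm too far back once the parallax of the flange height is allowed for. I'll nudge it, set it down and release.

```bash
python3 -m jog '[{"grip":1,"travel":[-0.6,0.6,0],"angular":[0,0,0]},{"grip":1,"travel":[0,0,-0.7],"angular":[0,0,0]},{"grip":1,"travel":[0,0,0],"angular":[0,0,0]},{"grip":1,"travel":[0,0,0],"angular":[0,0,0]}]'
```

```text
time: 7.6
eef_pos: [0.5864, -0.0323, 0.1357]
tcp_rot: [[0.995, 0.096, 0.002], [0.096, -0.995, -0.002], [0.002, 0.002, -1.0]]
contact_force: [0.5, 0.3, 0.1]
opening: 0.0201
```

```bash
python3 -m jog '[{"grip":1,"travel":[0,0,-1],"angular":[0,0,0]},{"grip":1,"travel":[0,0,-0.5],"angular":[0,0,0]},{"grip":1,"travel":[0,0,0],"angular":[0,0,0]}]'
```

```text
time: 7.9
eef_pos: [0.5865, -0.0323, 0.1355]
tcp_rot: [[0.995, 0.096, 0.003], [0.096, -0.995, -0.002], [0.003, 0.002, -1.0]]
contact_force: [0.8, 0.4, -0.4]
opening: 0.0202
```

The keeper is seated: z won't go lower. Releasing.

```bash
python3 -m jog '[{"grip":0.6,"travel":[0,0,0],"angular":[0,0,0]},{"grip":0.5,"travel":[0,0,0],"angular":[0,0,0]},{"grip":0.5,"travel":[0,0,0],"angular":[0,0,0]},{"grip":0.5,"travel":[0,0,0],"angular":[0,0,0]},{"grip":0.5,"travel":[0,0,15],"angular":[0,0,0]},{"grip":0.5,"travel":[0,0,25],"angular":[0,0,0]},{"grip":0.7,"travel":[0,0,25],"angular":[0,0,0]},{"grip":1,"travel":[0,0,0],"angular":[0,0,0]}]'
```

```text
time: 8.7
eef_pos: [0.5857, -0.0322, 0.2007]
tcp_rot: [[0.995, 0.096, -0.0], [0.096, -0.995, -0.001], [-0.0, 0.001, -1.0]]
contact_force: [-0.3, 0.2, -1.0]
opening: 0.0144
```

```bash
python3 -m jog '[{"grip":1,"travel":[0,0,0],"angular":[0,0,0]},{"grip":1,"travel":[0,0,0],"angular":[0,0,0]},{"grip":1,"travel":[0,0,0],"angular":[0,0,0]},{"grip":1,"travel":[0,0,0],"angular":[0,0,0]},{"grip":1,"travel":[0,0,0],"angular":[0,0,0]}]'
python3 - <<'E'
from h import *
s=r.get_state(); im=np.ascontiguousarray(r.grab_frame('wrist')[:,:,::-1]); print(s['eef_pos'])
cv2.imwrite('pics/w5.png',im); np.save('pics/w5.npy',dict(p=s['eef_pos'],R=s['tcp_rot']),allow_pickle=True)
E
```

```text
time: 9.2
eef_pos: [0.5843, -0.0324, 0.1978]
tcp_rot: [[0.995, 0.096, -0.004], [0.096, -0.995, -0.001], [-0.004, 0.001, -1.0]]
contact_force: [-0.4, 0.2, 0.7]
opening: 0.0002
[ 0.5843 -0.0324  0.1978]
```

View pics/w5.png

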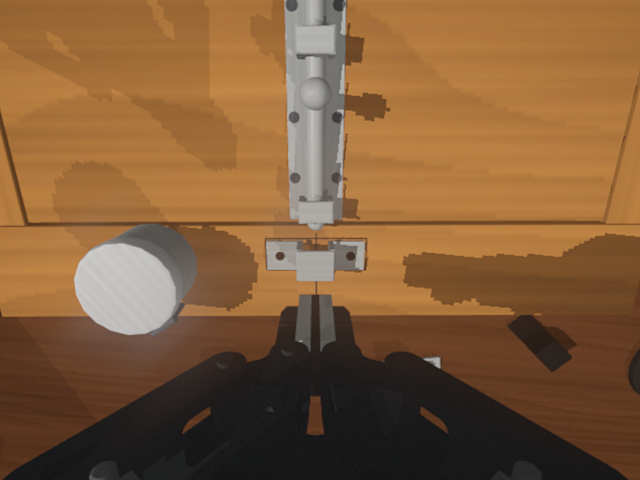

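The keeper is square in its outline and the knob is at (316,93). Next I'll go behind the knob with shut fingers.

```bash
python3 -m jog '[{"grip":1,"travel":[27,3,4],"angular":[0,0,0]},{"grip":1,"travel":[30,3,0],"angular":[0,-0.2,0]},{"grip":1,"travel":[30,3,0],"angular":[0,0,0]},{"grip":1,"travel":[30,2,0],"angular":[0,0,0]},{"grip":1,"travel":[0,0,0],"angular":[0,0,0]},{"grip":1,"travel":[0,0,0],"angular":[0,0,0]},{"grip":1,"travel":[0,0,0],"angular":[0,0,0]}]'
```

```text
time: 9.95
eef_pos: [0.7025, -0.0215, 0.1991]
tcp_rot: [[0.995, 0.096, -0.006], [0.096, -0.995, -0.002], [-0.007, 0.002, -1.0]]
contact_force: [0.0, -0.5, 1.5]
opening: 0.0
```

```bash
python3 -m jog '[{"grip":1,"travel":[3,0,-10],"angular":[0.1,-0.4,0]},{"grip":1,"travel":[0,0,-15],"angular":[0,0,0]},{"grip":1,"travel":[0,0,-12],"angular":[0,0,0]},{"grip":1,"travel":[0,0,0],"angular":[0,0,0]},{"grip":1,"travel":[0,0,0],"angular":[0,0,0]},{"grip":1,"travel":[0,0,0],"angular":[0,0,0]}]'
```

```text
time: 10.55
eef_pos: [0.7029, -0.0227, 0.1609]
tcp_rot: [[0.995, 0.095, 0.001], [0.095, -0.995, -0.001], [0.001, 0.001, -1.0]]
contact_force: [0.5, 0.1, -1.4]
opening: -0.0
```

```bash
python3 -m jog '[{"grip":1,"travel":[0,1.2,-5],"angular":[0,0,0]},{"grip":1,"travel":[0,0,0],"angular":[0,0,0]},{"grip":1,"travel":[-6,-0.6,0],"angular":[0,0,0]},{"grip":1,"travel":[-4,-0.4,0],"angular":[0,0,0]},{"grip":1,"travel":[0,0,0],"angular":[0,0,0]}]'
```

```text
time: 11.05
eef_pos: [0.6927, -0.0222, 0.1571]
tcp_rot: [[0.995, 0.095, 0.004], [0.095, -0.995, -0.001], [0.004, 0.002, -1.0]]
contact_force: [-1.1, 0.1, -0.6]
opening: -0.0001
```

```bash
python3 -m jog '[{"grip":1,"travel":[-5,-0.4,-1],"angular":[0,0.2,0]},{"grip":1,"travel":[-5,-0.4,0],"angular":[0,0,0]},{"grip":1,"travel":[-5,-0.5,0],"angular":[0,0,0]},{"grip":1,"travel":[-5,-0.5,0],"angular":[0,0,0]}]'
```

```text
time: 11.45
eef_pos: [0.6732, -0.0241, 0.1568]
tcp_rot: [[0.995, 0.095, 0.005], [0.095, -0.996, -0.001], [0.005, 0.001, -1.0]]
contact_force: [2.5, -0.7, -0.7]
opening: 0.0
```

```bash
python3 -m jog '[{"grip":1,"travel":[-5,-0.5,0],"angular":[0,0.2,0]},{"grip":1,"travel":[-5,-0.5,0],"angular":[0,0,0]},{"grip":1,"travel":[-4,-0.4,0],"angular":[0,0,0]}]'
```

```text
time: 11.75
eef_pos: [0.6578, -0.0256, 0.1568]
tcp_rot: [[0.996, 0.095, 0.001], [0.095, -0.996, -0.001], [0.001, 0.001, -1.0]]
contact_force: [2.2, 0.4, 0.3]
opening: 0.0002
```

```bash
python3 -m jog '[{"grip":1,"travel":[-2,-0.2,0],"angular":[0,0,0]},{"grip":1,"travel":[-2,-0.2,0],"angular":[0,0,0]},{"grip":1,"travel":[-2,-0.2,0],"angular":[0,0,0]}]'
```

```text
time: 12.05
eef_pos: [0.6545, -0.0259, 0.1573]
tcp_rot: [[0.995, 0.095, 0.009], [0.095, -0.995, 0.0], [0.008, 0.001, -1.0]]
contact_force: [10.4, 0.2, -6.0]
opening: 0.0005
```

The force rose to 10 N at x = 0.6545, which is exactly the predicted end-stop position. I'll back off, lift and look.

```bash
python3 -m jog '[{"grip":1,"travel":[-2.5,-0.2,0],"angular":[0,0,0]},{"grip":1,"travel":[0,0,0],"angular":[0,0,0]},{"grip":1,"travel":[8,0.8,0],"angular":[0,0,0]},{"grip":1,"travel":[0,0,12],"angular":[0,0.4,0]},{"grip":1,"travel":[0,0,20],"angular":[0,0,0]},{"grip":1,"travel":[0,0,20],"angular":[0,0,0]},{"grip":1,"travel":[0,0,0],"angular":[0,0,0]},{"grip":1,"travel":[0,0,0],"angular":[0,0,0]}]'
```

```text
time: 12.85
eef_pos: [0.6613, -0.025, 0.2092]
tcp_rot: [[0.995, 0.095, -0.002], [0.095, -0.995, 0.001], [-0.002, -0.001, -1.0]]
contact_force: [0.3, -0.0, -0.4]
opening: -0.0
```

```bash
python3 -m jog '[{"grip":1,"travel":[-25,-2.5,0],"angular":[0,0,0]},{"grip":1,"travel":[-25,-2.5,0],"angular":[0,0,0]},{"grip":1,"travel":[-25,-2.4,0],"angular":[0,0,0]},{"grip":1,"travel":[0,0,0],"angular":[0,0,0]},{"grip":1,"travel":[0,0,0],"angular":[0,0,0]},{"grip":1,"travel":[0,0,0],"angular":[0,0,0]}]'
python3 - <<'E'
from h import *
s=r.get_state(); im=np.ascontiguousarray(r.grab_frame('wrist')[:,:,::-1]); print(s['eef_pos'])
cv2.imwrite('pics/w6.png',cv2.resize(im[60:340,180:460],None,fx=2,fy=2)); np.save('pics/w6.npy',dict(p=s['eef_pos'],R=s['tcp_rot']),allow_pickle=True)
E
```

```text
time: 13.45
eef_pos: [0.5818, -0.0325, 0.2032]
tcp_rot: [[0.995, 0.096, -0.011], [0.096, -0.995, 0.001], [-0.011, -0.002, -1.0]]
contact_force: [0.0, -0.3, -0.8]
opening: -0.0
[ 0.5818 -0.0325  0.2032]
```

View pics/w6.png

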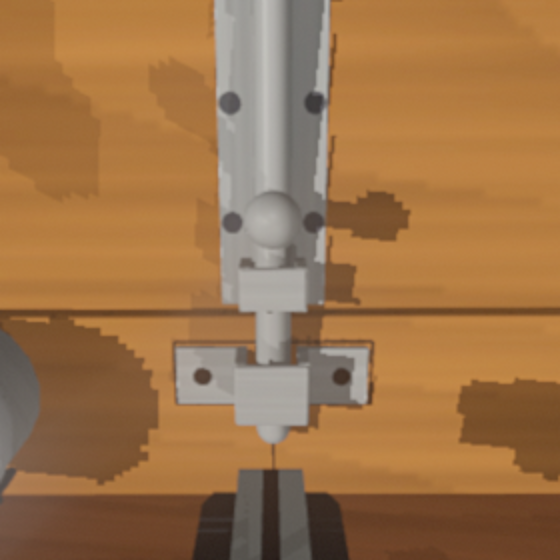

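The bolt runs through the keeper with its tip out the front, and the keeper is still square in its outline. The knob is at full-frame pixel (316,170). I'll compute the knob travel and the press position.

Run:
```python
from h import *
s=np.load('pics/w6.npy',allow_pickle=True).item(); c=cam('wrist',{'eef_pos':s['p'],'tcp_rot':s['R']})
P=lambda *a:np.array(a)/2+[180,60]
b=ray(c,P((235,366),(309,366),(308,425),(237,425)),.1495).mean(0); h=ray(c,P((203,376),(342,376)),.1325); a=h[0]-h[1]
o=ray(c,P((173,342),(373,341)),.13); oc=o.mean(0)-[.00995,.00096,0]
print('bridge',b,'holes',h.mean(0),np.degrees(np.arctan2(-a[0],a[1])),'outline',oc)
k=ray(c,P((272,220)),.163)[0]; print('knob',k,'knob-outline along x mm (51 wanted):',(k-oc)[:2]@[.9954,.096]*1000)
print('delta',(b-s['p'])*1000)
```

```text
bridge [ 0.586  -0.0322  0.1495] holes [ 0.5858 -0.0324  0.1325] 5.486344930934207 outline [ 0.5861 -0.0325  0.13  ]
knob [ 0.637  -0.0272  0.163 ] knob-outline along x mm (51 wanted): 51.16282229314632
delta [  4.1842   0.2672 -53.7036]
```

```bash
python3 -m jog '[{"grip":1,"travel":[4.2,0.3,0],"angular":[-0.1,-0.6,0]},{"grip":1,"travel":[0,0,-15],"angular":[0,0,0]},{"grip":1,"travel":[0,0,-15],"angular":[0,0,0]},{"grip":1,"travel":[0,0,-6],"angular":[0,0,0]},{"grip":1,"travel":[0,0,0],"angular":[0,0,0]},{"grip":1,"travel":[0,0,0],"angular":[0,0,0]}]'
```

```text
time: 14.1
eef_pos: [0.5908, -0.0309, 0.1656]
tcp_rot: [[0.995, 0.097, 0.004], [0.097, -0.995, 0.0], [0.004, 0.0, -1.0]]
contact_force: [0.2, 0.0, 0.9]
opening: -0.0003
```

```bash
python3 -m jog '[{"grip":1,"travel":[-4.6,-1.3,0],"angular":[0,0.2,0]},{"grip":1,"travel":[0,0,0],"angular":[0,0,0]},{"grip":1,"travel":[0,0,-6],"angular":[0,0,0]},{"grip":1,"travel":[0,0,-4],"angular":[0,0,0]},{"grip":1,"travel":[0,0,0],"angular":[0,0,0]},{"grip":1,"travel":[0,0,0],"angular":[0,0,0]}]'
```

```text
time: 14.7
eef_pos: [0.5869, -0.0324, 0.1566]
tcp_rot: [[0.995, 0.096, 0.004], [0.096, -0.995, 0.0], [0.004, 0.0, -1.0]]
contact_force: [-0.1, 0.1, -0.3]
opening: 0.0002
```

```bash
python3 -m jog '[{"grip":1,"travel":[-0.8,0,-3],"angular":[0,0.2,0]},{"grip":1,"travel":[0,0,-2],"angular":[0,0,0]},{"grip":1,"travel":[0,0,-1],"angular":[0,0,0]},{"grip":1,"travel":[0,0,-1],"angular":[0,0,0]},{"grip":1,"travel":[0,0,-1],"angular":[0,0,0]}]'
```

```text
time: 15.2
eef_pos: [0.5862, -0.0323, 0.1496]
tcp_rot: [[0.995, 0.096, 0.001], [0.096, -0.995, -0.0], [0.001, 0.0, -1.0]]
contact_force: [-4.8, 0.2, 13.4]
opening: -0.0002
```

```bash
python3 -m jog '[{"grip":1,"travel":[0,0,0],"angular":[0,0,0]}]'; python3 -m jog '[{"grip":1,"travel":[-0.3,0,-0.7],"angular":[0,0,0]}]';  python3 -m jog '[{"grip":1,"travel":[-0.3,0,-0.7],"angular":[0,0,0]}]'
```

```text
time: 15.3
eef_pos: [0.5863, -0.0323, 0.15]
tcp_rot: [[0.995, 0.096, 0.001], [0.096, -0.995, -0.0], [0.001, 0.001, -1.0]]
contact_force: [0.5, 0.4, 0.1]
opening: -0.0002
time: 15.4
eef_pos: [0.5863, -0.0323, 0.1496]
tcp_rot: [[0.995, 0.096, 0.002], [0.096, -0.995, -0.0], [0.002, 0.001, -1.0]]
contact_force: [-0.5, -0.3, 6.4]
opening: 0.0002
time: 15.5
eef_pos: [0.5863, -0.0323, 0.1496]
tcp_rot: [[0.995, 0.096, 0.003], [0.096, -0.995, -0.001], [0.003, 0.001, -1.0]]
contact_force: [-1.7, -0.3, 9.6]
opening: 0.0002
```

The push is 9.6 N with little side load. Camera calls let time pass at the held target, so I'll use them to check that the push is steady and look at the result.

Run:
```python
from h import *
for i in range(20):
    im=r.grab_frame('wrist')[:,:,::-1]; s=r.get_state()
    if i%3==0: print(s['time'],s['contact_force'],s['eef_pos'])
sc=r.grab_frame('scene')[:,:,::-1]
a=cv2.resize(im[120:400,180:460],(560,560)); cv2.imwrite('pics/w7.png',a); cv2.imwrite('pics/s7.png',sc)
print(r.get_state()['contact_force'])
```

```text
15.55 [-1.7377 -0.6928  7.2791] [ 0.5863 -0.0323  0.1497]
15.7 [-1.8296 -0.9421  6.8585] [ 0.5863 -0.0323  0.1496]
15.85 [-2.0916  0.1061  7.0521] [ 0.5863 -0.0323  0.1496]
16.0 [-1.4578 -1.331   7.0708] [ 0.5863 -0.0323  0.1496]
16.15 [-2.0095  0.5756  6.2075] [ 0.5863 -0.0323  0.1496]
16.3 [-0.5898 -0.0495  7.1136] [ 0.5863 -0.0323  0.1496]
16.45 [-1.4068 -0.0977  7.4344] [ 0.5863 -0.0323  0.1496]
[-2.009   0.1367  6.3363]
```

View pics/w7.png

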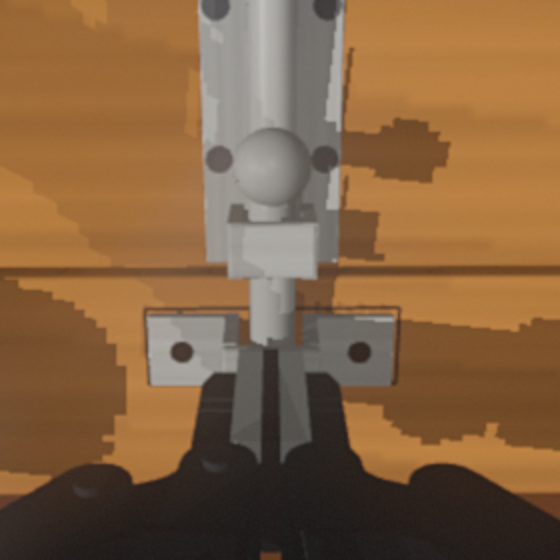

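The fingers are on the bridge, the keeper is square in its outline and the bolt is shot. The steady push is 7 N, so I'll raise it to about 10 N.

```bash
python3 -m jog '[{"grip":1,"travel":[-0.5,0,-1],"angular":[0,0,0]}]'
python3 - <<'E'
from h import *
F=[]
for i in range(20):
    im=r.grab_frame('top'); s=r.get_state(); F.append(s['contact_force'])
print(s['time'],np.mean(F[4:],0),np.min(F,0),np.max(F,0),s['eef_pos'])
a=im[:,:,::-1].astype(int); b=cv2.imread('pics/top0.png').astype(int)
d=np.abs(a-b).max(2)
for n,(u,v) in dict(tin=(292,250),coaster=(489,302),driver=(500,228),green=(438,238),black=(430,295),big=(376,314),kettle=(118,282)).items(): print(n,d[v-12:v+13,u-12:u+13].mean().round(1))
E
```

```text
time: 16.65
eef_pos: [0.5863, -0.0323, 0.1496]
tcp_rot: [[0.995, 0.096, 0.005], [0.096, -0.995, -0.001], [0.005, 0.001, -1.0]]
contact_force: [-1.0, -0.5, 10.8]
opening: -0.0001
17.65 [-1.9046  0.034   8.8751] [-3.0035 -1.0808  7.4856] [-0.8274  1.245   9.8062] [ 0.5863 -0.0323  0.1496]
tin 12.6
coaster 2.5
driver 7.8
green 4.6
black 3.9
big 71.0
kettle 1.8
```

The push holds steady at about 8.9 N. I'll check the tin position numerically, then hand in.

Run:
```python
from h import *
im=np.ascontiguousarray(r.grab_frame('top')[:,:,::-1]); b=cv2.imread('pics/top0.png')
for n,(u,v) in dict(tin=(292,250),driver=(498,230)).items():
    t=b[v-16:v+17,u-16:u+17]; q=cv2.matchTemplate(im[v-24:v+25,u-24:u+25],t,cv2.TM_CCOEFF_NORMED); _,m,_,l=cv2.minMaxLoc(q); print(n,m,np.array(l)-8)
print(r.get_state()['contact_force']); print(r.sign_off())
```

```text
tin 0.9789955615997314 [0 0]
driver 0.8453341722488403 [0 0]
[-1.9802 -0.3656  9.4936]
the job is handed in; nothing more can be done
None
```

The keeper is on its pencilled outline, the bolt is fully home through it, and I handed in with the arm still pressing the keeper down. The whole job took about 18 s of the 54 s allowed.

- **Keeper:** I measured it within about 0.5 mm of the outline centre. It is square to the bolt, 5.5° against a box yaw of about 5.5°. I measured that after shooting the bolt, and a close view during the press showed it still square in the outline.
- **Bolt:** I pushed the knob until the force rose to about 10 N at the predicted end stop. The knob measured 51.2 mm behind the outline centre, where fully shot is 51 mm. The tip shows in front of the keeper.
- **Press:** The closed fingers push on top of the bridge. Over 1 s the push averaged 8.9 N and ranged from 7.5 to 9.8 N, with 9.5 N at hand-in. That is a little under the 10 N you asked for but within your limits. A side load of about 2 N remained. An earlier press briefly read 13.4 N down and 4.8 N sideways, and I corrected it.
- **Other things:** The tin and screwdriver match their starting pictures with no shift. The screwdriver match was weaker (0.85), which I put down to the arm's shadow. The coaster and kettle areas look unchanged, as do the black and green look-alikes. The larger steel look-alike was hidden under the arm, so I could not check it at the end. I did not go near it.

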